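# Pin a mixer gearbox and take off its bayonet cap of unknown hand

## Task

The mixer's gearbox stands spindle end up on the sheet of paper. Take the headed locking pin out of the wooden pin block and stand it fully home in the bore of the gearbox's side ear, leaving the other two pins in the block; then unlock the white winged cap, which comes free after about a fifth of a turn one way only (some are left-handed, some right-handed, so try both ways), and lift it straight off. Finish while still holding the cap upright in the gripper, at least 6 cm above its seat and touching nothing else.

Things in the scene. Friction and masses are not known exactly. Their poses are not given: they have to be found in the camera images.
- gearbox: Fixed aluminium mixer gearbox. Origin on the table under the axis of its round head (100 mm across, flat top 75 mm high), z up. Its grey motor (110 mm across, top 111 mm high) lies along +x from 98 to 298 mm, with black handle stubs at x 170 to 255 mm reaching 145 mm to either side, 75 mm high. A square ear (44 mm, 75 mm high) at +y, 85 mm from the head's axis, has the bore.
- seat (a point): Point on the head's axis on its top face, 75 mm above the table, where the cap's rim rests. A steel ring on the neck holds the cap's two inner lugs. One way the cap turns only 2 to 8 degrees to a hard stop; the other way (hand not known beforehand) freely to a stop about 69 degrees from the gearbox's x. It lifts off between 60 degrees and that stop.
- bore_mouth (a point): Centre of the mouth of the bore in the ear, 75 mm above the table. Bore vertical, 16 mm wide with a small chamfer, 40 mm deep, for the 14 mm pin.
- cap: Loose white plastic winged cap, 50 to 100 g. Origin at the centre of its lower rim, z up. Round skirt 58 mm across, 26 mm high; above it a flat wing 46 mm long (cap's y), 16 mm thick (x), from 26 to 58 mm above the origin: grip it across x. At the start its x lies along the gearbox's x (within 3 degrees), locked: it lifts only 2 mm. Unlocked, it must rise 17 mm to clear the neck.
- lock_pin: Loose steel locking pin, 80 mm long, standing upright in one of the block's three holes. Origin at the centre of its foot, z up. Shank 14 mm across, tapering over the lowest 4 mm; head 20 mm across from 61 to 80 mm above the origin. Fully home in the ear its foot is 35 mm above the table and its top 115 mm.
- punch: Plain headless steel rod, 14 mm across and 95 mm long, in another hole of the block: leave it. Origin at the centre of its foot.
- dowel: Plain headless steel rod, 14 mm across and 55 mm long, in another hole of the block: leave it. Origin at the centre of its foot.
- pin_block: Fixed wooden block 50 x 180 x 40 mm (x, y, z), origin at the centre of its underside. Three vertical holes, 17 mm wide and 25 mm deep (floor 15 mm above the table), at y = -60, 0 and 60 mm; which pin stands in which changes.
There are look-alikes about, which are no part of the job. Several things have the shape of the cap; the one meant has the colours described above.

How it is judged:
By the outcome, as a careful person would: the job done as asked, in the order asked, and still so for the second after the job is handed in, while the arm keeps its last pose, push and grip.
It also fails if it takes over 72 s, if anything falls off the work surface, if the arm or the gripper's body presses on something with over 40 N, if the wrist force passes 120 N, or if a joint passes its speed limit or range.

## Robot

A 6-joint arm with a two-finger parallel gripper is mounted at the origin on the work surface. World frame = base frame: x ahead of the robot, y to its left, z up, the work surface at z = 0. Lengths are in m, angles in rad, forces in N, time in s.
With the tool pointing down it reaches from about 0.35 to 0.925 m from the base axis. Payload 6.4 kg.
Tool frame: the origin (TCP) lies at the very end of the fingers, on their centre line; the grasp point (between the pads) lies 19 mm behind it; z points along the fingers, y is the line along which they close (so a half turn about z gives the same grasp; the last joint's range is limited). The gripper opens to 94 mm and grips with 3 to 60 N. Pads are 16 mm wide; open, the fingers measure 119 mm over their backs; the gripper's body (75 mm by 177 mm) begins 78 mm behind the grasp point.
Start: joints at [-1.506, 0.245, 1.558, -0, 1.339, -0.174], TCP at [0.154, -0.632, 0.205] pointing down, gripper open.
Joint ranges: [-3.13, 3.13], [-1.02, 2.26], [0.13, 2.54], [-0.95, 4.09], [0.21, 2.88], [-2.74, 2.74]. Speed limits (rad/s): [2.57, 2.57, 3.14, 3.14, 3.14, 3.14].

## Interface

Orientations are given as a rotation vector (axis times angle).
In Python, from cell import bot gives the robot as it stands. Calls block until the motion is done:
- bot.move_ptp(position, orientation): joint-space move of the TCP to a pose.
- bot.move_linear(position, v=0.15, rotation=None, until_force=None): straight line of the TCP; rotation=None keeps the orientation; v is the mean speed in m/s. With until_force (N) it stops when the force on the tool has changed by that much, and returns True; else False.
- bot.movej(angles): joint-space move.
- bot.grip(opening, squeeze=None): finger opening in m; squeeze is the grip in N (None keeps the last); returns when the fingers have stopped.
- bot.hold(seconds).
- bot.ik(position, orientation): joint angles nearest the present ones, or None.
- bot.read_camera(name): name is "side" or "top"; returns the picture (420x560x3 uint8, red, green, blue); there is no depth.
- bot.camera_params(name): a dict with "camera_matrix" (3x3 intrinsics, pixels), "xyz" and "attitude" of the camera in the world. Camera axes: x right, y down, z forward; pixel columns grow to the right and rows downward; lengths in m; the calibration is good to about 2 mm. A picture is of the moment at which its call begins. camera_params takes no time and is no camera call.
A pose or a line that the arm cannot do raises bot.MotionError and nothing moves.
- bot.close_job(): hands the job in; it is judged then, once.
Readings, each from a call of its own:
- bot.read_clock(): time.
- bot.read_qpos(): joint angles.
- bot.read_dq(): joint speeds.
- bot.read_effort(): joint torques, N m.
- bot.read_eef_pos(): TCP position.
- bot.read_orientation(): TCP orientation.
- bot.read_wrist_force(): force on the tool from outside, world axes, zero at the start.
- bot.read_torque(): the same for the moment, N m.
- bot.read_grip_width(): finger opening in m.
- bot.read_finger_force(): force on a finger pad.
Only numpy, scipy, OpenCV 4.12 (cv2) and the standard library are available. Lean on these libraries where they do the work, as an engineer would, in place of code of your own. Each camera call takes 0.05 s, during which the arm holds its last target. There are 200 camera calls.

## Working session

There is one attempt and no reset: what is moved stays moved. The work goes in short steps, each a Python script; the robot and the scene stay as the last script left them, time stands still between calls to the robot, and variables do not carry over. Pictures are saved under pics/ and viewed, at most 10 in all, crops included, and the job is handed in when it is done.

```bash
mkdir -p pics
python3 - <<'E'
from cell import bot
import cv2
for n in("top","side"):
    cv2.imwrite(f"pics/{n}0.png",bot.read_camera(n)[:,:,::-1]); print(bot.camera_params(n))
print(bot.read_orientation(),bot.read_clock())
E
```

```text
{'camera_matrix': array([[495.38639229,   0.        , 279.29905687],
       [  0.        , 495.38639229, 209.88271262],
       [  0.        ,   0.        ,   1.        ]]), 'xyz': array([ 0.35316358, -0.07633821,  1.02809095]), 'attitude': array([-2.13740416,  2.11967148, -0.11918008])}
{'camera_matrix': array([[419.58481166,   0.        , 286.81858014],
       [  0.        , 419.58481166, 208.99603638],
       [  0.        ,   0.        ,   1.        ]]), 'xyz': array([ 0.39442535, -0.56506525,  0.60246   ]), 'attitude': array([-2.36769449,  0.24293661, -0.07820749])}
[-3.11751828e+00 -3.74053151e-01 -1.51362386e-04] 0.1
```

View pics/top0.png

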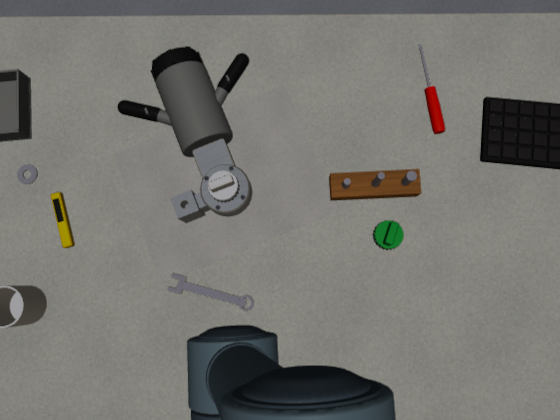

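View pics/side0.png

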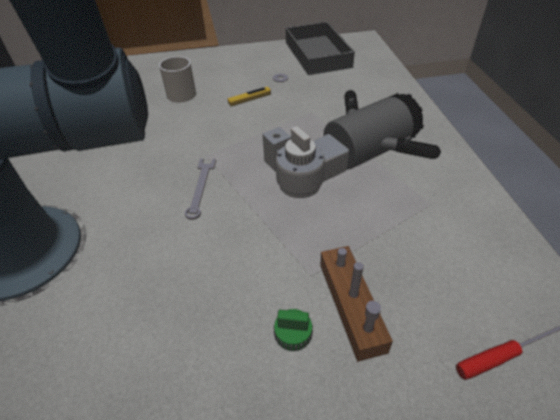

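Top view: gearbox head at about (226,190), its ear at (186,205) and the white cap at (222,183). The pin block has three rods: (347,183) thin and short (dowel), (380,178) thin and tall (punch), and (411,177) wider with a head (lock pin). There are two cap shapes, white at (222,183) and green at (389,235). The white one on the gearbox fits the description. I'll confirm both in an enlarged crop.

Run:
```python
import cv2, numpy as np
t=cv2.imread("pics/top0.png");s=cv2.imread("pics/side0.png")
def c(i,x,y,w,h,k):return cv2.resize(i[y:y+h,x:x+w],None,fx=k,fy=k,interpolation=cv2.INTER_CUBIC)
a=np.hstack([c(t,160,140,100,75,4),c(t,325,150,100,75,4)])
b=np.hstack([c(s,250,110,100,75,4),c(s,310,240,100,75,4)])
b=np.hstack([c(s,250,115,100,75,4),c(s,305,243,100,120,4)[:300]]) if 0 else np.hstack([c(s,250,115,100,75,4),cv2.resize(s[240:360,300:400],(250,300),interpolation=cv2.INTER_CUBIC),np.zeros((300,150,3),np.uint8)])
cv2.imwrite("pics/crop.png",np.vstack([a,b]))
```

```text
(no output)
```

View pics/crop.png

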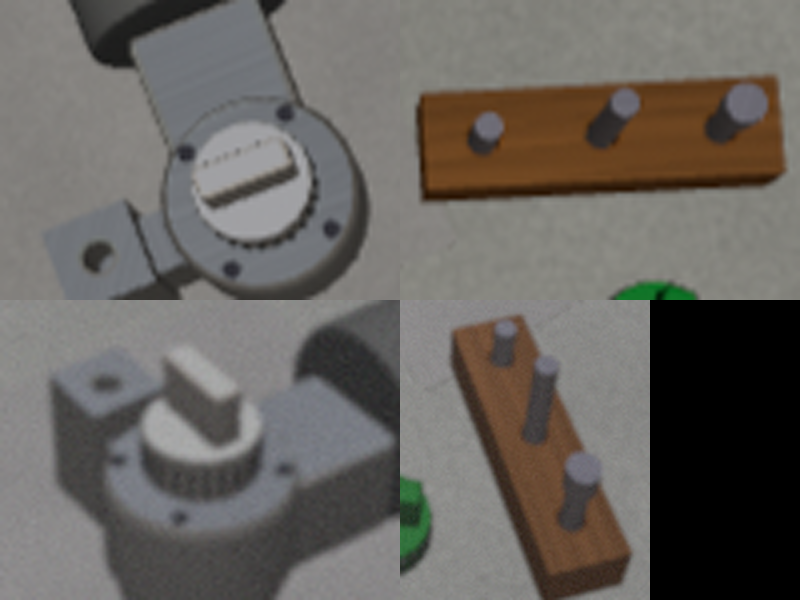

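The crop confirms that the headed lock pin is the rod at top-view (411.8,176). The white cap sits on the gearbox and the green one is the look-alike. Gearbox bolts centre on (224.7,187.8) and the bore is at (184.5,204.3).

```bash
cat > h.py <<'E'
from cell import bot
import numpy as np, cv2
from scipy.spatial.transform import Rotation as R
def px2w(cam,uv,z):
    p=bot.camera_params(cam); d=R.from_rotvec(p["attitude"]).apply(np.linalg.solve(p["camera_matrix"],[*uv,1]))
    return p["xyz"]+d*(z-p["xyz"][2])/d[2]
def w2px(cam,P):
    p=bot.camera_params(cam); q=p["camera_matrix"]@R.from_rotvec(p["attitude"]).inv().apply(np.asarray(P)-p["xyz"]); return q[:2]/q[2]
def down(yaw):  # tool pointing down, closing line (tool y) at world angle yaw
    y=np.array([np.cos(yaw),np.sin(yaw),0]); z=np.array([0,0,-1.]); return R.from_matrix(np.c_[np.cross(y,z),y,z]).as_rotvec()
E
python3 - <<'E'
from h import *
np.set_printoptions(precision=4,suppress=True)
for n,z,t,s in [("head",.075,(224.7,187.75),(300.25,156)),("bore",.075,(184.5,204.25),(276.75,135.5)),("pin",.095,(411.75,176),(373.2,306)),("punch",.11,(381.25,175.5),(358.8,266)),("dowel",.07,(347.25,181.5),(342.4,250.4))]:
    print(n,px2w("top",t,z),px2w("side",s,z))
h=px2w("top",(224.7,187.75),.075);b=px2w("top",(184.5,204.25),.075);d=(b-h)
print("dist",np.hypot(*d[:2]),"gear yaw",np.degrees(np.arctan2(d[1],d[0]))-90)
C=lambda x,y:px2w("top",(160+x/4,140+y/4),.133)
w=[C(*p)for p in[(193,182),(287,137),(297,170),(205,205)]];e=(w[1]-w[0]+w[2]-w[3])
print("wing centre",sum(w)/4,"wing dir",np.degrees(np.arctan2(e[1],e[0])),np.linalg.norm(w[1]-w[0]))
f=lambda x,y,z:px2w("top",(325+(x-400)/4,150+y/4),z)
a,c=f(420,94,.04),f(778,77,.04);print("block",a,c,np.degrees(np.arctan2(*(c-a)[1::-1])),np.linalg.norm(c-a))
E
```

```text
head [0.5377 0.0661 0.075 ] [0.5414 0.0671 0.075 ]
bore [0.5044 0.1445 0.075 ] [0.5082 0.1433 0.075 ]
pin [ 0.5581 -0.2945  0.095 ] [ 0.5625 -0.2927  0.095 ]
punch [ 0.5556 -0.2342  0.11  ] [ 0.5592 -0.2348  0.11  ]
dowel [ 0.5522 -0.1745  0.07  ] [ 0.5566 -0.1733  0.07  ]
dist 0.08513485427421 gear yaw 23.012572693072627
wing centre [0.5347 0.0639 0.133 ] wing dir -65.98223009388734 0.0481525308803264
block [ 0.5749 -0.1428  0.04  ] [ 0.5842 -0.3233  0.04  ] -87.03515542235286 0.18072575902373617
```

Run:
```python
from h import *
np.set_printoptions(precision=4,suppress=True)
p=np.array([.5603,-.2936]); y0=np.radians(3)
for n,q,yy in (("pin",[*p,.067],[3,93,183,273]),("bore",[.5063,.1439,.09],[3,93,183,273]),("cap",[.5395,.0666,.104],[23,92,-46,203,272,134])):
    for y in yy:
        k=bot.ik(q,down(np.radians(y))); print(n,y,None if k is None else k[5])
bot.grip(.045,15)
bot.move_ptp([*p,.15],down(np.radians(93)))
bot.move_linear([*p,.068],v=.08,until_force=8)
for i,y in enumerate((93,3)):
    if i: bot.grip(.04); bot.move_linear([*p,.068],rotation=down(np.radians(y)),v=.1)
    f0=bot.read_wrist_force(); bot.grip(.0,12); print(y,bot.read_qpos()[5],bot.read_grip_width(),bot.read_finger_force(),bot.read_wrist_force()-f0,bot.read_eef_pos())
cv2.imwrite("pics/g1.png",bot.read_camera("side")[200:350,280:430,::-1].repeat(4,0).repeat(4,1));print(bot.read_clock())
```

```text
pin 3 -0.7139860000079667
pin 93 -2.2847823268028633
pin 183 2.4276066535818277
pin 273 0.8568103267869303
bore 3 0.008965333367167982
bore 93 -1.5618309934277292
bore 183 None
bore 273 1.5797616601620632
cap 23 -0.4872495435781441
cap 92 -1.6915267274542314
cap -46 0.7170276402979434
cap 203 2.6543431100116486
cap 272 1.4500659261355615
cap 134 -2.4245650132918497
93 -2.284796669927326 0.01927982855465231 12.000093939132057 [-0.4111 -0.2175  0.1473] [ 0.5604 -0.2937  0.0682]
3 -0.7140356590179376 0.019724506515728667 11.999927947763354 [-0.044  -1.6691 -0.1302] [ 0.5603 -0.2936  0.068 ]
7.3583
```

View pics/g1.png

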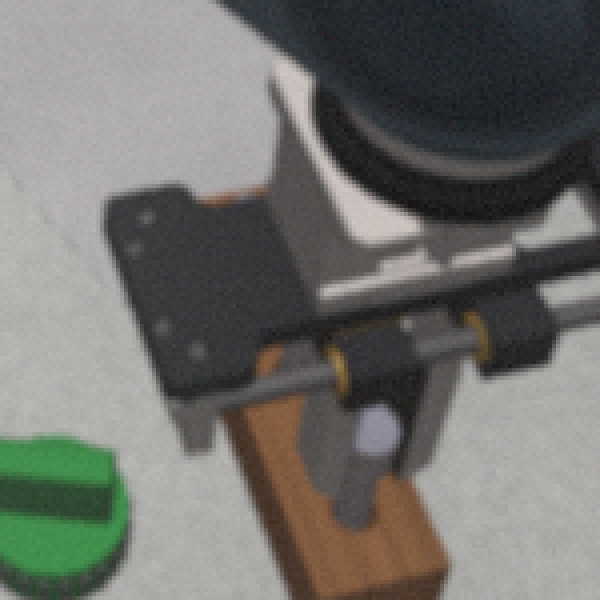

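The picture shows the headed pin between the fingers, with its top at side pixel (374.5,307.5). The 19.7 mm grip width matches the head. Next I lift it and carry it over the bore.

Run:
```python
from h import *
np.set_printoptions(precision=4,suppress=True)
bot.grip(0,40)
bot.move_linear([.5603,-.2936,.215],v=.12)
print(bot.read_wrist_force(),bot.read_grip_width())
b=[.5063,.1439]
bot.move_ptp([*b,.215],down(np.radians(3)))
bot.move_linear([*b,.140],v=.12)
t=bot.read_camera("top");s=bot.read_camera("side")
a=t[165:240,145:245];c=s[80:180,230:330]
cv2.imwrite("pics/b1.png",np.hstack([cv2.resize(a,(400,300),interpolation=2),cv2.resize(c,(400,400),interpolation=2)[:400]][0:1]+[cv2.resize(c,(400,300),interpolation=2)])[:,:,::-1])
print(w2px("side",[*b,.140-.068+.015]),w2px("side",[*b,.075]),w2px("side",[*b,.167]),bot.read_clock())
```

```text
[-0.4482 -0.0248 -0.8957] 0.019119561328304016
[275.609  130.7221] [275.8001 135.4624] [274.2303  96.5271] 11.4417
```

View pics/b1.png

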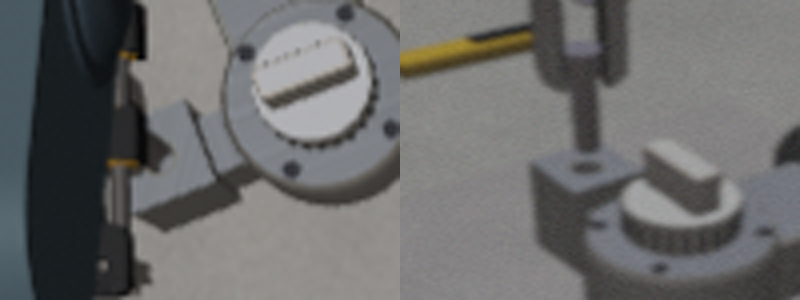

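The pin foot at side pixel (276.5,131) lines up with the bore at (276.75,135.7). I'll insert with a force-guarded spiral search.

Run:
```python
from h import *
np.set_printoptions(precision=4,suppress=True)
b=np.array([.5063,.1439]); zh=.088
bot.move_linear([*b,.131],v=.1)
off=[(0,0)]+[(r*np.cos(a),r*np.sin(a)) for r,n in((.001,6),(.002,10),(.003,14)) for a in np.arange(n)*2*np.pi/n]
for o in off:
    p=b+o
    if o!=(0,0): bot.move_linear([*p,z+.0015],v=.04)
    hit=bot.move_linear([*p,.118],v=.03,until_force=6); e=bot.read_eef_pos(); z=e[2]
    print(np.array(o)*1e3,hit,e,bot.read_wrist_force())
    if z<.1235: break
    if bot.read_clock()>28: break
print(bot.read_clock(),bot.read_grip_width())
```

```text
[0. 0.] False [0.5062 0.1439 0.1179] [-0.5351  0.4426 -1.1671]
12.275 0.01926325258520317
```

Run:
```python
from h import *
np.set_printoptions(precision=4,suppress=True)
x,y=.5063,.1439
hit=bot.move_linear([x,y,.0855],v=.03,until_force=10)
print(hit,bot.read_eef_pos(),bot.read_wrist_force(),bot.read_grip_width(),bot.read_clock())
```

```text
True [0.5063 0.144  0.0879] [-0.708   0.1904  4.566 ] 0.01948284954730911 13.225
```

The pin seated at the predicted home height. I'll release, retreat to above the cap and look.

Run:
```python
from h import *
bot.grip(.045)
bot.move_linear([.5063,.1439,.17],v=.12)
bot.move_ptp([.5395,.0666,.17],down(np.radians(23.5)))
t=bot.read_camera("top");s=bot.read_camera("side")
cv2.imwrite("pics/c1.png",np.hstack([cv2.resize(t[140:240,145:245],(400,400),interpolation=2),cv2.resize(s[70:170,240:340],(400,400),interpolation=2)])[:,:,::-1])
print(w2px("side",[.5063,.1439,.115]),w2px("side",[.5395,.0666,.133]),bot.read_clock())
```

```text
[275.14781688 119.28427354] [299.60184496 132.09888017] 15.3167
```

View pics/c1.png

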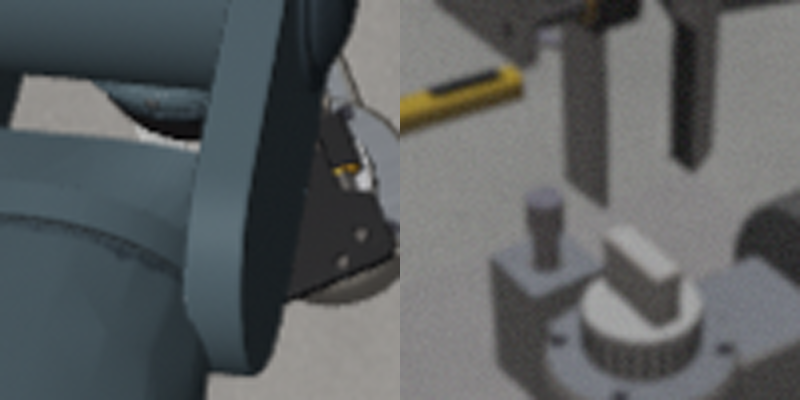

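Pin top at side pixel (276.3,119.3) matches the predicted home height. The wing, centred at about (300.8,133), is between the fingers. I'll grip it and test the turning direction.

Run:
```python
from h import *
np.set_printoptions(precision=3,suppress=True)
p=[.5395,.066,.105]; y0=23.5
print(bot.move_linear(p,v=.1,until_force=6)); p[2]=bot.read_eef_pos()[2]
bot.grip(0,25)
t0=bot.read_torque(); print(p,bot.read_grip_width(),bot.read_wrist_force(),t0)
def turn(sgn,angs):
    for a in angs:
        bot.move_linear(p,rotation=down(np.radians(y0+sgn*a)),v=.05)
        t=bot.read_torque(); print(sgn*a,t,bot.read_wrist_force(),bot.read_clock())
        if abs(t[2]-t0[2])>.35: return False
    return True
s=1
if not turn(1,range(2,15,2)):
    s=-1; bot.move_linear(p,rotation=down(np.radians(y0)),v=.05); turn(-1,range(2,15,2))
print("dir",s)
```

```text
False
[0.5395, 0.066, np.float64(0.1055404566329342)] 0.01566087036462392 [-0.281  0.074  1.808] [-0.02  -0.042 -0.016]
2 [-0.059 -0.111 -0.046] [ 0.216  0.231 -0.867] 16.925
4 [-0.035 -0.186  0.015] [-1.477 -0.212 -0.816] 17.175
6 [-0.029 -0.085 -0.032] [ 0.235 -0.271 -0.99 ] 17.425
8 [-0.083 -0.084 -0.024] [-0.94  -0.522 -0.77 ] 17.675
10 [ 0.002 -0.055  0.012] [-0.445 -1.038 -1.327] 17.925
12 [-0.05  -0.121  0.031] [-1.159  0.904 -1.698] 18.175
14 [-0.017 -0.117 -0.001] [-0.503 -0.715 -1.274] 18.425
dir 1
```

The + direction turns freely past 8°. I'll continue to about 65° and make a guarded lift.

Run:
```python
from h import *
np.set_printoptions(precision=3,suppress=True)
p=bot.read_eef_pos(); p[:2]=.5395,.066
for y in (48,68,80,84,88):
    bot.move_linear(p,rotation=down(np.radians(y)),v=.05)
    t=bot.read_torque(); print(y,t,bot.read_wrist_force(),bot.read_clock())
    if abs(t[2])>.4: break
hit=bot.move_linear(p+[0,0,.025],v=.03,until_force=8)
print(hit,bot.read_eef_pos(),bot.read_wrist_force(),bot.read_grip_width(),bot.read_clock())
```

```text
48 [-0.005 -0.087  0.027] [ 0.27  -0.793 -0.556] 18.7583
68 [ 0.046 -0.097 -0.019] [ 0.441 -0.029  0.342] 19.2583
80 [ 0.051 -0.215 -0.021] [-0.435 -0.239 -1.031] 19.6167
84 [ 0.021 -0.155  0.036] [-0.398 -0.406 -1.38 ] 19.8667
88 [ 0.019 -0.137 -0.069] [ 0.332 -0.063 -0.752] 20.1167
False [0.539 0.066 0.13 ] [ 0.254 -0.156 -1.033] 0.016074739061481665 21.1
```

The cap lifted freely. I'll raise it well clear and check by picture.

Run:
```python
from h import *
p=bot.read_eef_pos()
bot.move_linear([p[0],p[1],.205],v=.06); bot.hold(1)
s=bot.read_camera("side")
cv2.imwrite("pics/d1.png",cv2.resize(s[30:205,220:420],(800,700),interpolation=2)[:600,:,::-1])
print(bot.read_eef_pos(),bot.read_wrist_force(),bot.read_grip_width(),bot.read_clock())
```

```text
[0.53930627 0.06602391 0.20503177] [-0.13113993 -0.28195134 -0.30896611] 0.015928352473947815 23.5417
```

View pics/d1.png

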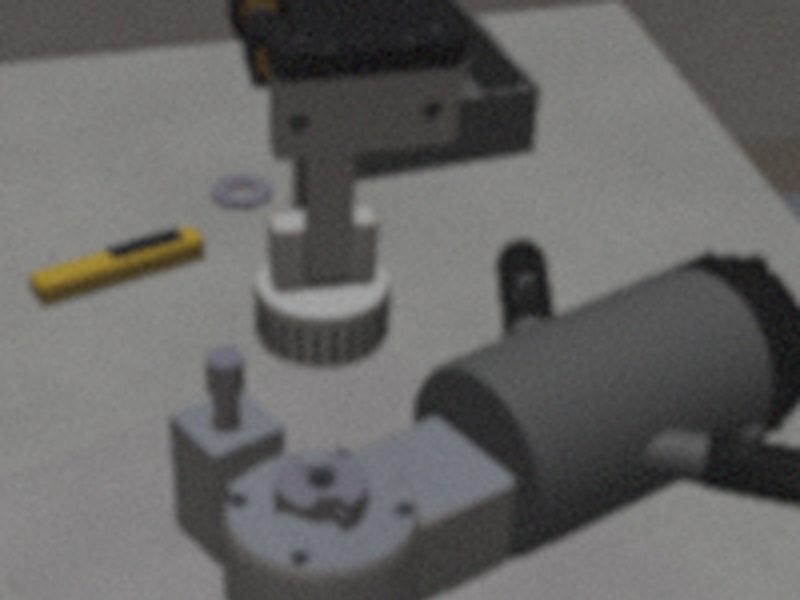

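The crop shows the cap held upright at (322,290), about 10 cm above the bare neck at (322,480). The pin stands home in the ear at (225,385), and the cap touches nothing else.

```bash
python3 -c "
from cell import bot
print(bot.close_job())"
```

```text
the job is handed in; nothing more can be done
None
```

Job handed in at about 23.5 s: the lock pin is fully home in the ear's bore, and the white cap is unlocked and held upright about 10 cm above its seat, touching nothing else.

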